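# Set the beam trap in front of the show laser

## Robot

A 7-joint arm with a two-finger parallel gripper is mounted at the origin on the work surface. World frame = base frame: x ahead of the robot, y to its left, z up, the work surface at z = 0. Lengths are in m, angles in degrees, forces in N, time in s.
With the tool pointing down it reaches from about 0.35 to 0.9 m from the base axis. Payload 7.2 kg.
Tool frame: the origin (TCP) lies on the centre line of the jaws, within the pads' length; the fingertips stand 8 mm ahead of it and the grasp point (between the pads) lies 11 mm behind it; z points along the fingers, y is the line along which they close (so a half turn about z gives the same grasp; the last joint's range is limited). The gripper opens to 88 mm and grips with 3 to 60 N. Pads are 20 mm wide; open, the fingers measure 115 mm over their backs; the gripper's body (75 mm by 178 mm) begins 61 mm behind the grasp point.
Start: joints at [-70.714, 23.554, -0.728, 91.456, 0.321, 64.991, -4.71], TCP at [0.246, 0.574, 0.231] pointing down, gripper open.
Joint ranges: [-169.25, 169.25], [-16.82, 113.86], [-84.01, 82.57], [7.8, 145.47], [-59.2, 239.2], [7.22, 106.19], [-163.78, 163.78]. Speed limits (degrees/s): [136.94, 136.94, 172.46, 172.46, 180, 180, 180].

## Interface

Orientations are given as a 3x3 rotation matrix whose columns are the frame's x, y, z axes.
In Python, from plant import get_obs, get_image, calibration, close_job, trace, tip_of gives the robot as it stands.
- The arm moves only by the tool apply_moves, never from a script. Its arguments are lists of equal length, an entry for each row: "translation": the shift along the tool's x, y, z in units of 30 mm (1.0 is 30 mm), a list of three; "dr": the turn, a rotation vector about the tool's x, y, z in units of 6 degrees (1.0 is 6 degrees), a list of three; "gripper": the gripper command: -1 is shut, 1 is fully open, values between are in proportion. In form: {"translation": [[x, y, z], ...], "dr": [[ax, ay, az], ...], "gripper": [gripper, ...]}. A call has 1 to 5 rows; each row shifts and turns the commanded pose from where the row before left it, along the tool's axes as they then stand; what a row does not reach is not made up. A row lasts 1/12 s, in which the tool goes at most 41.7 mm and 7.16 degrees, less where a joint would pass 70% of its speed; a pose out of reach is approached as far as the arm can. A call is refused whole if a number of a shift passes 1 or a number of a turn 1, either way. A call with a gripper value outside its range is refused whole. The fingers move at their own pace and stop on an object; "grip_force" is the grip in N (left out, the last holds). Time passes only in rows, so rows that do not move let the fingers close. It gives the time, the measured TCP pose, the force, the opening and the grip force at its end, in the units of the state.
- get_obs(): the state, without advancing time (a new reading comes with each control period).
- get_image(name): name is "scene" or "top" or "wrist"; returns the picture (420x560x3 uint8, blue, green, red); there is no depth.
- calibration(name): a dict with "camera_matrix" (3x3 intrinsics, pixels), "R" (3x3) and "t" (3): a world point X has camera coordinates R X + t. Camera axes: x right, y down, z forward; pixel columns grow to the right and rows downward; lengths in m; the calibration is good to about 2 mm. A picture is of the moment at which its call begins: read the wrist's pose just before it. calibration takes no time and is no camera call; for the wrist camera it gives the pose at the moment of the call.
- close_job(): hands the job in; it is judged then, once.
Trained networks look in the newest picture that a camera, given by its name, has taken for a name from the list of things; names that differ only in an ending like _2 or _b are one class to them, and where a whole thing is asked for, a point or a joint stands for the part that bears it (a point fixed in the world has none). Each returns a list of dicts, best first, with "confidence" (0 to 1); they miss things now and then, are a little off and sometimes report something else, mostly with a low value. They report only what shows in the picture. A call takes as long as a camera call.
- trace(camera, query): "pixels" (420x560 bool, what is visible of it) and "at" ([column, row] in pixels, amid what is visible of it).
- tip_of(camera, query): "at" ([column, row] in pixels: a listed point, or the origin of a listed thing).
The state is a dict: "clock": time; "joint_pos": joint angles; "qd": joint speeds; "joint_torque": joint torques, N m; "ee_pos": TCP position; "orientation": TCP orientation; "force": force on the tool from outside, world axes, zero at the start; "torque": the same for the moment, N m; "finger_gap": opening from 0.0 (shut) to 1.0 (fully open); "grasp_force": force on a finger pad.
Only numpy, scipy, OpenCV 4.12 (cv2) and the standard library are available. Lean on these libraries where they do the work, as an engineer would, in place of code of your own. Each camera call takes 0.05 s, during which the arm holds its last target. There are 200 camera calls.

## Task

Before the show laser is switched on, open the small flight case by the bow handle on its lid until the lid rests on its stop, and never let the lid slam. Take the finned beam trap out of the case and stand it gently on the table squarely in front of the projector's window, its round mouth centred on the window and facing it, about a hand's breadth (60 to 100 mm) away. Leave the lid open and everything else where it is.

Things in the scene. Friction and masses are not known exactly. Their poses are not given: they have to be found in the camera images.
- lid (a joint): angle of the case's lid: 0 shut, grows as it rises, 1.745 (100 degrees) resting on the stop in its hinges. Latches undone. The lid (about 0.6 kg, 3 N at the handle to start it) falls shut if let go below about 1.2 rad, balances near 1.25, and past about 1.4 swings on to the stop by itself
- lid_handle (a point): centre of the steel bow handle on the lid's front face: round bar 12 mm thick, 105 mm long, parallel to the hinge, 44 mm off the face (38 mm clear behind it). Lid shut: 117 mm above the table, 214 mm in front (-x) of the hinge line and 22 mm above it; swings with the lid. Axes: the case's, turned about y with the lid
- case_hinge (a point): middle of the hinge line of the black, aluminium-edged flight case (fixed), 95 mm above the table; x points from the front (handle side) to the hinge, y along the hinge, z up. Base 170 mm deep (to -x), 260 wide (y), rim 95 high, walls 9; lid 45 deep, opens up and away to +x. Foam (top 50 mm above the table) has pockets 58 mm either side of the middle: beam trap in one, mirror mount in the other
- trap_center (a point): centre of the beam trap's head, a dark finned metal block 60 long (x) x 44 wide (y) x 50 mm high on a post and 60 x 60 mm foot, 105 mm tall in all, 0.45 kg. This point is 80 mm above the foot's underside; x points out of the mouth, z up. In the case: foot in a foam pocket, its floor 15 mm above the table, 3 mm clear all round, mouth towards the hinge, over 30 mm free either side of the head
- trap_mouth (a point): centre of the trap's round mouth (30 mm across, in a bright ring) in the front end of its head, 30 mm along x from the centre of the head; x points straight out of the mouth
- aperture (a point): centre of the rectangular window in the front (robot side) of the black laser projector (180 mm wide, 235 deep, 158 high, yoke to 194; fixed), 80 mm above the table, 7 mm proud of the front panel, under a 64 mm wide visor that juts 28 mm from the panel 115 mm up. x points into the projector (beam leaves along -x), z up. The mouth of the trap, standing on the table, is at this height
- mirror_mount: adjustable mirror on a post and foot like the trap's: two square 50 mm plates with a round mirror, 105 mm tall, in the other pocket; stays there. Origin: centre of its underside
- cleaner: small white bottle, 38 mm across, 95 mm tall; stays where it is. Origin: centre of its underside
- can: plain drinks can, 66 mm across, 115 mm tall; stays where it is. Origin: centre of its underside
- tape: roll of black tape lying flat, 110 mm across, 48 mm high; stays where it is. Origin: centre of its underside
- wrench: steel wrench, 150 mm, lying flat; stays where it is. Origin: its underside near the middle
- remote: stop-button box, 110 x 75 x 45 mm; stays where it is. Origin: centre of its underside
- mug: white mug, 80 mm across, 90 mm tall; stays where it is. Origin: centre of its underside

How it is judged:
By the outcome, as a careful person would: the job done as asked, in the order asked, and still so for the second after the job is handed in, with the robot touching nothing.
It also fails if it takes over 72 s, if anything falls off the work surface, if the arm or the gripper's body presses on something with over 40 N, if the wrist force passes 120 N, or if a joint passes its speed limit or range.

## Working session

There is one attempt and no reset: what is moved stays moved. The work goes in short steps, Python scripts to look and compute and a tool call to move; the robot and the scene stay as the last step left them, time stands still between calls to the robot, and variables do not carry over. Pictures are saved under pics/ and viewed, at most 10 in all, crops included, and the job is handed in when it is done.

Besides the shell and the picture viewer there is one more tool, called after "Emit:" by a JSON object that holds its "api" and its "payload", one argument or row to a line. apply_moves: Moves the arm, as the interface text tells. Its arguments: {"type":"object","properties":{"translation":{"type":"array","items":{"type":"array","items":{"type":"number"}}},"dr":{"type":"array","items":{"type":"array","items":{"type":"number"}}},"gripper":{"type":"array","items":{"type":"number"}},"grip_force":{"type":"number"}},"required":["translation","dr","gripper"]}

```bash
mkdir -p pics; ls; cat > s1.py <<'E'
from plant import *
import cv2,numpy as np
ims=[get_image(n) for n in("scene","top")]
for n,i in zip(("scene","top"),ims): cv2.imwrite(f"pics/{n}0.png",i)
o=get_obs();print(o['clock'],o['ee_pos'],o['orientation'])
for n in("scene","top"):
    c=calibration(n);print(n,np.round(c['camera_matrix'],1).tolist(),np.round(c['R'],4).tolist(),np.round(c['t'],4).tolist(), 'pos',-c['R'].T@c['t'])
    for q in("lid_handle","case_hinge","aperture","trap_center","mirror_mount","cleaner","can","tape","wrench","remote","mug"):
        r=tip_of(n,q);print(n,q,[(np.round(a['at'],1).tolist(),round(a['confidence'],2)) for a in r[:2]])
E
python3 s1.py
```

```text
pics
0.1 [0.24599624 0.5740772  0.22990585] [[-9.19185579e-01  3.93824346e-01 -5.05653398e-04]
 [ 3.93824666e-01  9.19184620e-01 -1.32907137e-03]
 [-5.86318366e-05 -1.42080202e-03 -9.99998989e-01]]
scene [[387.5, 0.0, 282.8], [0.0, 387.5, 211.7], [0.0, 0.0, 1.0]] [[0.4537, 0.891, 0.0145], [0.5734, -0.2795, -0.7701], [-0.6822, 0.3577, -0.6377]] [-0.2812, -0.2741, 1.6416] pos [ 1.40458364 -0.41323838  0.83989045]
scene lid_handle [([312.3, 154.0], 0.75)]
scene case_hinge [([343.4, 189.6], 0.74)]
scene aperture []
scene trap_center []
scene mirror_mount []
scene cleaner [([275.6, 231.9], 0.62)]
scene can [([305.4, 273.7], 0.93), ([91.2, 246.9], 0.58)]
scene tape [([398.3, 174.6], 0.95)]
scene wrench [([257.3, 201.2], 0.45), ([92.4, 246.8], 0.43)]
scene remote [([93.0, 246.4], 0.83)]
scene mug [([96.5, 287.6], 0.64)]
top [[474.5, 0.0, 270.6], [0.0, 474.5, 209.6], [0.0, 0.0, 1.0]] [[-0.0215, -0.9997, -0.0136], [-0.9964, 0.0225, -0.0817], [0.0819, 0.0118, -0.9966]] [0.0303, 0.6292, 1.4528] pos [ 5.08503918e-01 -1.01372856e-03  1.49962286e+00]
top lid_handle [([192.8, 288.1], 0.78)]
top case_hinge []
top aperture [([347.4, 210.6], 0.79)]
top trap_center [([276.8, 228.0], 0.52)]
top mirror_mount []
top cleaner [([277.9, 225.6], 0.55), ([450.7, 277.9], 0.16)]
top can [([275.4, 161.9], 0.68)]
top tape [([104.2, 254.1], 0.8)]
top wrench [([277.3, 278.9], 0.73)]
top remote [([452.9, 278.5], 0.88)]
top mug [([444.5, 225.9], 0.93)]
```

View pics/scene0.png

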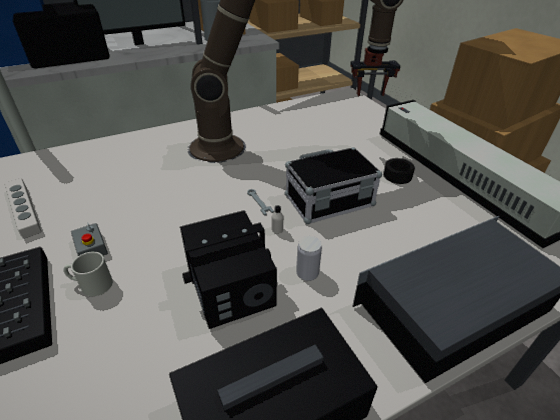

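View pics/top0.png

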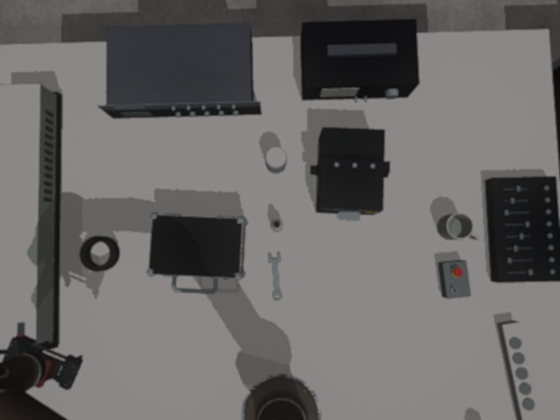

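The scene shows the shut case near (335,180) with its handle on the robot side, and the projector near (230,270). In the top view the lid spans about (150,216) to (243,278), the handle is at (195,288), and the projector spans (318,130) to (383,213) with its window and visor at (348,214). Next I'll refine poses and yaws.

```bash
cat > h.py <<'E'
from plant import *
import cv2,numpy as np
np.set_printoptions(precision=4,suppress=True)
def ray(c,p):
    d=c['R'].T@np.linalg.solve(c['camera_matrix'],np.array([p[0],p[1],1.])); return -c['R'].T@c['t'],d
def at_z(c,p,z):
    o,d=ray(c,p); return o+d*(z-o[2])/d[2]
def proj(c,X):
    q=(c['R']@np.atleast_2d(X).T+c['t'][:,None]); q=c['camera_matrix']@q; return (q[:2]/q[2]).T
E
python3 - <<'E'
from h import *
t=calibration("top");s=calibration("scene")
print('handle',at_z(t,[192.8,288.1],.117),at_z(s,[312.3,154],.117),'hinge',at_z(s,[343.4,189.6],.095))
print('apert',at_z(t,[347.4,210.6],.08))
for n,p in dict(can=[275.4,161.9],tape=[104,254],wrench=[277,279],remote=[453,278.5],mug=[444.5,226],cleaner=[277.9,225.6]).items(): print(n,at_z(t,p,0.))
im=cv2.imread('pics/top0.png')
a=cv2.resize(im[195:305,135:255],None,fx=4,fy=4,interpolation=cv2.INTER_CUBIC)
b=cv2.resize(im[120:230,305:400],None,fx=4,fy=4,interpolation=cv2.INTER_CUBIC)
cv2.imwrite('pics/crop.png',np.clip(np.hstack([a,b])[:, :800].astype(float)*1.7,0,255).astype('uint8'))
for n,q in(("top","lid"),("top","aperture"),("top","lid_handle"),("scene","lid")):
    r=trace(n,q)
    for k in r[:2]:
        m=k['pixels'].astype('uint8');y,x=np.nonzero(m)
        print(n,q,k['confidence'],m.sum(),x.min(),x.max(),y.min(),y.max(),cv2.minAreaRect(np.c_[x,y].astype('float32')))
E
```

```text
handle [0.3996 0.2452 0.117 ] [0.3895 0.2338 0.117 ] hinge [0.5938 0.2328 0.095 ]
apert [ 0.617  -0.2141  0.08  ]
can [ 0.7844 -0.0019  0.    ]
tape [0.5028 0.5466 0.    ]
wrench [0.4132 0.0014 0.    ]
remote [ 0.4034 -0.5472  0.    ]
mug [ 0.5676 -0.5293  0.    ]
cleaner [ 0.5805 -0.0052  0.    ]
top lid 0.64 6234 147 244 212 294 ((195.2376708984375, 253.45237731933594), (95.30951690673828, 80.22591400146484), 2.1610796451568604)
top aperture 0.79 5991 310 388 127 220 ((348.86114501953125, 173.61004638671875), (78.09610748291016, 92.08576965332031), 2.2025980949401855)
top lid_handle 0.77 6013 148 244 211 293 ((195.1154022216797, 252.923095703125), (94.29903411865234, 79.26666259765625), 3.1798300743103027)
scene lid 0.74 3462 285 381 147 200 ((333.1848449707031, 170.29681396484375), (46.82542037963867, 91.64701080322266), 75.3236083984375)
scene lid 0.19 680 383 413 158 183 ((398.0, 170.5), (25.0, 30.0), 90.0)
```

View pics/crop.png

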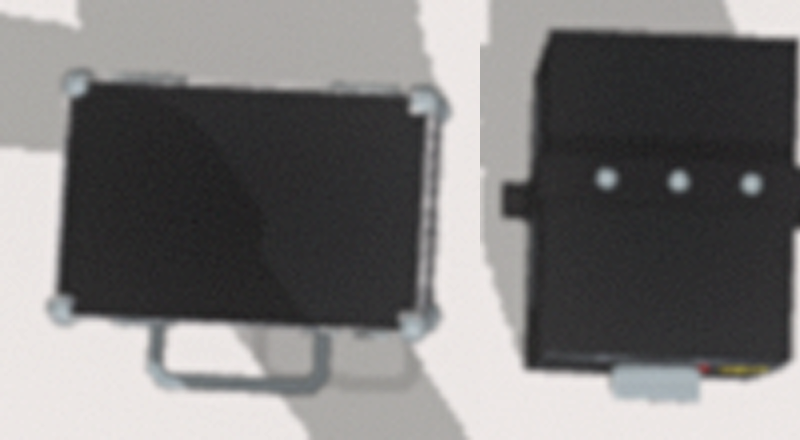

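```bash
python3 - <<'E'
from h import *
t=calibration("top")
A=[at_z(t,p,.14) for p in([154.5,215.5],[241,220.75],[238.5,276],[150.5,272])]
print(np.array(A)); yaw=lambda a,b:np.degrees(np.arctan2(-(a-b)[0],(a-b)[1]))
print('case yaw',yaw(A[0],A[1]),yaw(A[3],A[2]),[np.degrees(np.arctan2((a-b)[1],(a-b)[0])) for a,b in((A[0],A[3]),(A[1],A[2]))])
B=lambda x,y:[135+x/4,195+y/4]
h1,h2=at_z(t,B(165,380),.117),at_z(t,B(312,387),.117);print('bar',h1,h2,(h1+h2)/2,yaw(h1,h2))
C=lambda x,y,z:at_z(t,[305+(x-480)/4,120+y/4],z)
d=[C(607,178,.158),C(679,181,.158),C(752,184,.158)];print('dots',d,yaw(d[0],d[2]))
v=C(655,401,.115);print('visor front mid',v, yaw(C(614,400,.115),C(696,402,.115)))
print('front edge',C(530,360,.158),C(780,366,.158))
o=get_obs();print(o['clock'],o['joint_pos'])
c=calibration('wrist');print(o['orientation'].T@(-c['R'].T@c['t']-o['ee_pos']) ,o['orientation'].T@c['R'].T)
E
```

```text
[[0.6108 0.35   0.14  ]
 [0.5901 0.1008 0.14  ]
 [0.4328 0.1105 0.14  ]
 [0.4493 0.3617 0.14  ]]
case yaw -4.749596435148085 -3.764587773962584 [np.float64(-4.139887435277844), np.float64(-3.5283306313753537)]
bar [0.3951 0.2932 0.117 ] [0.3879 0.1868 0.117 ] [0.3915 0.24   0.117 ] -3.8521764014465667
dots [array([ 0.7436, -0.1766,  0.158 ]), array([ 0.7403, -0.2278,  0.158 ]), array([ 0.7369, -0.2796,  0.158 ])] -3.770595354623148
visor front mid [ 0.586  -0.2118  0.115 ] -2.6794902327242838
front edge [ 0.6146 -0.1179  0.158 ] [ 0.6064 -0.2943  0.158 ]
1.4 [-70.7168  23.5555  -0.7254  91.455    0.3201  64.9897  -4.71  ]
[ 0.0716  0.0007 -0.1549] [[-0.0015 -0.9647 -0.2634]
 [ 1.     -0.0013 -0.001 ]
 [ 0.0007 -0.2634  0.9647]]
```

```bash
cat >> h.py <<'E'
import json
from scipy.spatial.transform import Rotation as Rot
def Rdown(yaw_y):  # tool z down, tool y at heading yaw_y (deg)
    a=np.radians(yaw_y); y=np.array([np.cos(a),np.sin(a),0]); z=np.array([0,0,-1.]); return np.c_[np.cross(y,z),y,z]
def plan(wps,g,step=.9,minrows=None):
    "wps: list of (pos,R) from the current pose"
    o=get_obs();p,R=np.array(o['ee_pos']),np.array(o['orientation'])
    T=[];D=[]
    for i,(q,S) in enumerate(wps):
        q=np.array(q,float);rv=Rot.from_matrix(R.T@S).as_rotvec(degrees=True)
        n=int(np.ceil(max(np.linalg.norm(q-p)/.03/step,np.linalg.norm(rv)/6/step,1)))
        if minrows: n=max(n,minrows)
        d=(q-p)/n
        for k in range(n):
            t=np.round(R.T@((p+d*0+ (q-p)/(n-k)))-R.T@p,6)/.03; t=np.round(t,2)
            r=np.round(Rot.from_matrix(R.T@S).as_rotvec(degrees=True)/6/(n-k),2)
            T.append((t+0.).tolist());D.append((r+0.).tolist())
            p=p+R@t*.03;R=R@Rot.from_rotvec(r*6,degrees=True).as_matrix()
    for i in range(0,len(T),5):
        print(json.dumps(T[i:i+5]),json.dumps(D[i:i+5]),[g]*len(T[i:i+5]))
E
python3 - <<'E'
from h import *
plan([([.3915,.24,.19],Rdown(-4))],-.3)
E
```

```text
[[-0.63, -0.6, 0.1], [-0.68, -0.54, 0.1], [-0.73, -0.48, 0.1], [-0.77, -0.41, 0.1], [-0.8, -0.34, 0.1]] [[0.0, 0.0, 0.84], [0.0, 0.0, 0.84], [0.0, 0.0, 0.84], [0.0, 0.0, 0.84], [0.0, 0.0, 0.84]] [-0.3, -0.3, -0.3, -0.3, -0.3]
[[-0.82, -0.27, 0.09], [-0.85, -0.2, 0.1], [-0.86, -0.12, 0.09], [-0.87, -0.04, 0.1], [-0.86, 0.03, 0.09]] [[0.0, 0.0, 0.84], [0.0, 0.0, 0.85], [0.0, 0.0, 0.84], [0.0, 0.0, 0.85], [0.0, 0.0, 0.84]] [-0.3, -0.3, -0.3, -0.3, -0.3]
[[-0.86, 0.11, 0.1], [-0.85, 0.19, 0.09], [-0.83, 0.26, 0.1], [-0.8, 0.33, 0.09]] [[0.0, 0.0, 0.85], [0.0, 0.0, 0.84], [0.0, 0.0, 0.85], [0.0, 0.0, 0.84]] [-0.3, -0.3, -0.3, -0.3]
```

Emit:
{"api": "apply_moves", "payload": {
  "translation": [
    [-0.63,-0.6,0.1],
    [-0.68,-0.54,0.1],
    [-0.73,-0.48,0.1],
    [-0.77,-0.41,0.1],
    [-0.8,-0.34,0.1]
  ],
  "dr": [
    [0,0,0.84],
    [0,0,0.84],
    [0,0,0.84],
    [0,0,0.84],
    [0,0,0.84]
  ],
  "gripper": [-0.3,-0.3,-0.3,-0.3,-0.3]
}}

```text
clock: 1.82
ee_pos: [0.2985, 0.4535, 0.2156]
orientation: [[-0.661, 0.751, 0.0], [0.751, 0.661, 0.0], [0.0, 0.0, -1.0]]
force: [0.2, 1.3, 0.9]
finger_gap: 0.659
grasp_force: 0.0
```

Emit:
{"api": "apply_moves", "payload": {
  "translation": [
    [-0.82,-0.27,0.09],
    [-0.85,-0.2,0.1],
    [-0.86,-0.12,0.09],
    [-0.87,-0.04,0.1],
    [-0.86,0.03,0.09]
  ],
  "dr": [
    [0,0,0.84],
    [0,0,0.85],
    [0,0,0.84],
    [0,0,0.85],
    [0,0,0.84]
  ],
  "gripper": [-0.3,-0.3,-0.3,-0.3,-0.3]
}}

```text
clock: 2.23
ee_pos: [0.3503, 0.3341, 0.2016]
orientation: [[-0.276, 0.961, 0.0], [0.961, 0.276, 0.0], [0.0, 0.0, -1.0]]
force: [1.2, 0.4, 0.1]
finger_gap: 0.353
grasp_force: 0.0
```

Emit:
{"api": "apply_moves", "payload": {
  "translation": [
    [-0.86,0.11,0.1],
    [-0.85,0.19,0.09],
    [-0.83,0.26,0.1],
    [-0.8,0.33,0.09],
    [0,0,0]
  ],
  "dr": [
    [0,0,0.85],
    [0,0,0.84],
    [0,0,0.85],
    [0,0,0.84],
    [0,0,0]
  ],
  "gripper": [-0.3,-0.3,-0.3,-0.3,-0.3]
}}

```text
clock: 2.65
ee_pos: [0.3933, 0.2351, 0.19]
orientation: [[0.081, 0.997, 0.0], [0.997, -0.081, -0.001], [-0.001, 0.001, -1.0]]
force: [-0.2, -0.9, -0.7]
finger_gap: 0.353
grasp_force: 0.0
```

```bash
python3 - <<'E'
from h import *
o=get_obs();c=calibration('wrist');im=get_image('wrist');cv2.imwrite('pics/w1.png',im)
print(o['clock'],o['ee_pos'],o['orientation'],o['joint_pos'],o['finger_gap'],o['force'])
r=tip_of('wrist','lid_handle');print([(a['at'],a['confidence'],at_z(c,a['at'],.117)) for a in r[:2]])
print(proj(c,[[.3915,.24,.117]]))
E
```

```text
2.65 [0.3933 0.2351 0.19  ] [[ 0.0805  0.9968  0.0004]
 [ 0.9968 -0.0805 -0.0014]
 [-0.0014  0.0005 -1.    ]] [-54.4324   9.6853  19.7483 117.5636  -3.9594  53.4047 -37.1981] 0.35308165003351977 [-0.1939 -0.8781 -0.6597]
[([283.6, 211.5], 0.76, array([0.3936, 0.2448, 0.117 ]))]
[[281.0101 218.7602]]
```

View pics/w1.png

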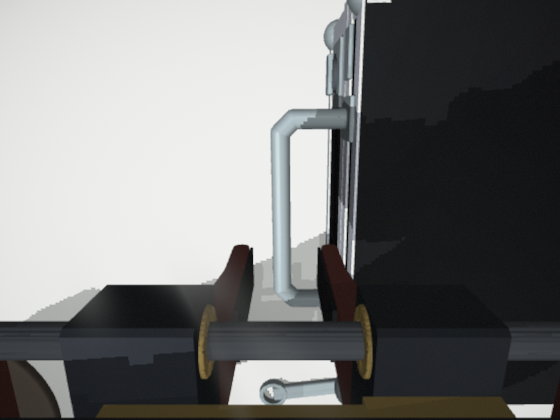

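The bar runs from (280,125) to (283,295), with its middle at about (282,210), and lies between the finger planes. I'll compute its line and plan the descent.

```bash
python3 - <<'E'
from h import *
c=calibration('wrist');im=cv2.imread('pics/w1.png')
g=im.astype(int).sum(2)
pts=[]
for r in range(140,275,5):
    # bar edges: gradient around col 262..300
    row=cv2.GaussianBlur(cv2.imread('pics/w1.png',0),(3,3),0)[r,258:306].astype(float); d=np.gradient(row)
    L=258+np.argmin(d[:20+4]);Rr=258+24+np.argmax(d[24:]); pts.append(((L+Rr)/2,r,Rr-L))
P=np.array(pts);print(P[::5])
k=np.polyfit(P[:,1],P[:,0],1);print(k)
a,b=at_z(c,[np.polyval(k,112),112],.117),at_z(c,[np.polyval(k,300),300],.117)
m=(a+b)/2;print(a,b,m,np.linalg.norm(a-b),np.degrees(np.arctan2(-(a-b)[0],(a-b)[1])))
E
```

```text
[[280.  140.   20. ]
 [280.5 165.   19. ]
 [280.5 190.   19. ]
 [281.  215.   18. ]
 [281.  240.   18. ]
 [281.5 265.   19. ]]
[  0.0084 278.847 ]
[0.3944 0.3117 0.117 ] [0.3859 0.1852 0.117 ] [0.3901 0.2485 0.117 ] 0.12676691554616312 -3.853645195237885
```

```bash
python3 - <<'E'
from h import *
plan([([.3905,.243,.106],Rdown(-4))],-.3,step=.6)
E
```

```text
[[0.02, -0.01, 0.56], [0.02, -0.01, 0.56], [0.03, -0.01, 0.56], [0.02, -0.01, 0.57], [0.03, -0.02, 0.56]] [[0.0, 0.0, 0.0], [0.0, 0.0, 0.0], [0.0, 0.0, 0.0], [0.0, 0.0, 0.0], [0.0, 0.0, -0.01]] [-0.3, -0.3, -0.3, -0.3, -0.3]
```

Emit:
{"api": "apply_moves", "payload": {
  "translation": [
    [0.02,-0.01,0.56],
    [0.02,-0.01,0.56],
    [0.03,-0.01,0.56],
    [0.02,-0.01,0.57],
    [0.03,-0.02,0.56]
  ],
  "dr": [
    [0,0,0],
    [0,0,0],
    [0,0,0],
    [0,0,0],
    [0,0,0]
  ],
  "gripper": [-0.3,-0.3,-0.3,-0.3,-0.3]
}}

```text
clock: 3.17
ee_pos: [0.3896, 0.2453, 0.1052]
orientation: [[0.066, 0.998, 0.0], [0.998, -0.066, 0.001], [0.001, 0.0, -1.0]]
force: [0.0, 0.5, 0.1]
finger_gap: 0.342
grasp_force: 0.0
```

Emit:
{"api": "apply_moves", "payload": {
  "translation": [
    [0,0,0],
    [0,0,0],
    [0,0,0],
    [0,0,0],
    [0,0,0]
  ],
  "dr": [
    [0,0,0],
    [0,0,0],
    [0,0,0],
    [0,0,0],
    [0,0,0]
  ],
  "gripper": [-0.3,-1,-1,-1,-1],
  "grip_force": 20
}}

```text
clock: 3.58
ee_pos: [0.3915, 0.2443, 0.107]
orientation: [[0.07, 0.998, 0.003], [0.998, -0.07, 0.002], [0.002, 0.003, -1.0]]
force: [3.6, 1.5, -1.4]
finger_gap: 0.129
grasp_force: 20.0
```

```bash
cat > arc.py <<'E'
from h import *
import sys
# bar arc about hinge, tool down; tcp 11 mm below bar; args: start deg, end deg, step deg
a=np.radians(-4);ux=np.array([np.cos(a),np.sin(a),0]);H=np.array(json.loads(sys.argv[4])) if len(sys.argv)>4 else np.array([.604,.2281,.095])
th=np.arange(float(sys.argv[1]),float(sys.argv[2])+.1,float(sys.argv[3]))
W=[]
for t in np.radians(th):
    x=-.214*np.cos(t)+.022*np.sin(t);z=.214*np.sin(t)+.022*np.cos(t)
    W.append((H+ux*x+np.array([0,0,z-.011]),Rdown(-4)))
o=get_obs();print(o['ee_pos'],o['finger_gap'],o['grasp_force'],o['force'],W[0][0]);plan(W,-1,step=1)
E
python3 arc.py 0 100 5
```

```text
[0.3915 0.2443 0.107 ] 0.12901719199262396 19.999850392341614 [ 3.6276  1.506  -1.4183] [0.3905 0.243  0.106 ]
[[-0.04, -0.03, 0.03], [0.0, 0.09, -0.62], [0.0, 0.14, -0.6], [0.0, 0.2, -0.6], [0.0, 0.25, -0.57]] [[0.03, -0.02, 0.0], [0.0, 0.0, 0.0], [0.0, 0.0, 0.0], [0.0, 0.0, 0.0], [0.0, 0.0, 0.0]] [-1, -1, -1, -1, -1]
[[0.0, 0.3, -0.55], [0.0, 0.34, -0.53], [0.0, 0.39, -0.49], [0.0, 0.43, -0.45], [0.0, 0.47, -0.42]] [[0.0, 0.0, 0.0], [0.0, 0.0, 0.0], [0.0, 0.0, 0.0], [0.0, 0.0, 0.0], [0.0, 0.0, 0.0]] [-1, -1, -1, -1, -1]
[[0.0, 0.5, -0.37], [0.0, 0.53, -0.33], [0.0, 0.56, -0.28], [0.0, 0.58, -0.23], [0.0, 0.6, -0.18]] [[0.0, 0.0, 0.0], [0.0, 0.0, 0.0], [0.0, 0.0, 0.0], [0.0, 0.0, 0.0], [0.0, 0.0, 0.0]] [-1, -1, -1, -1, -1]
[[0.0, 0.61, -0.12], [0.0, 0.62, -0.08], [-0.01, 0.63, -0.02], [0.0, 0.62, 0.04], [0.0, 0.62, 0.09]] [[0.0, 0.0, 0.0], [0.0, 0.0, 0.0], [0.0, 0.0, 0.0], [0.0, 0.0, 0.0], [0.0, 0.0, 0.0]] [-1, -1, -1, -1, -1]
[[0.0, 0.61, 0.15]] [[0.0, 0.0, 0.0]] [-1]
```

Emit:
{"api": "apply_moves", "payload": {
  "translation": [
    [0,0.05,-0.3],
    [0,0.09,-0.6],
    [0,0.14,-0.6],
    [0,0.2,-0.6],
    [0,0.25,-0.57]
  ],
  "dr": [
    [0,0,0],
    [0,0,0],
    [0,0,0],
    [0,0,0],
    [0,0,0]
  ],
  "gripper": [-1,-1,-1,-1,-1]
}}

```text
clock: 4.0
ee_pos: [0.418, 0.2422, 0.1886]
orientation: [[0.071, 0.997, 0.012], [0.997, -0.071, 0.003], [0.004, 0.012, -1.0]]
force: [30.2, 1.3, -20.7]
finger_gap: 0.128
grasp_force: 20.0
```

```bash
python3 arc.py 25 100 4 | tail -n +1; python3 - <<'E'
from h import *
s=calibration('scene');c=calibration('top')
for n,k in(('scene',s),('top',c)):
    get_image(n);r=tip_of(n,'lid_handle');print(n,[(a['at'],a['confidence']) for a in r[:1]],proj(k,np.array(get_obs()['ee_pos'])+[0,0,.011]))
E
```

```text
[0.418  0.2422 0.1886] 0.12849619889864827 19.999258518218994 [ 30.1841   1.2957 -20.6804] [0.4198 0.241  0.1944]
[[-0.04, 0.06, -0.19], [0.0, 0.28, -0.42], [0.0, 0.3, -0.4], [0.0, 0.32, -0.38], [0.0, 0.36, -0.35]] [[0.11, -0.04, -0.01], [0.0, 0.0, 0.0], [0.0, 0.0, 0.0], [0.0, 0.0, 0.0], [0.0, 0.0, 0.0]] [-1, -1, -1, -1, -1]
[[0.0, 0.37, -0.33], [0.0, 0.4, -0.31], [0.0, 0.42, -0.27], [0.0, 0.44, -0.24], [0.0, 0.45, -0.21]] [[0.0, 0.0, 0.0], [0.0, 0.0, 0.0], [0.0, 0.0, 0.0], [0.0, 0.0, 0.0], [0.0, 0.0, 0.0]] [-1, -1, -1, -1, -1]
[[0.0, 0.47, -0.18], [0.0, 0.48, -0.15], [0.0, 0.49, -0.12], [0.01, 0.49, -0.07], [0.0, 0.5, -0.05]] [[0.0, 0.0, 0.0], [0.0, 0.0, 0.0], [0.0, 0.0, 0.0], [0.0, 0.0, 0.0], [0.0, 0.0, 0.0]] [-1, -1, -1, -1, -1]
[[0.0, 0.5, -0.01], [0.0, 0.5, 0.03], [0.0, 0.5, 0.06], [0.0, 0.49, 0.09]] [[0.0, 0.0, 0.0], [0.0, 0.0, 0.0], [0.0, 0.0, 0.0], [0.0, 0.0, 0.0]] [-1, -1, -1, -1]
scene [([318.2, 139.4], 0.58)] [[320.406  136.1474]]
top [([191.3, 282.0], 0.95)] [[188.4477 283.7742]]
```

```bash
python3 - <<'E'
import numpy as np
t=np.radians(np.arange(22.5,103,4));x=-.214*np.cos(t)+.022*np.sin(t);z=.214*np.sin(t)+.022*np.cos(t)
print(np.c_[np.degrees(t[1:]),np.diff(x)/.03,-np.diff(z)/.03].round(2).tolist())
from h import *
o=get_obs();print(o['clock'],o['ee_pos'],o['force'])
E
```

```text
[[26.5, 0.25, -0.43], [30.5, 0.28, -0.41], [34.5, 0.31, -0.39], [38.5, 0.34, -0.37], [42.5, 0.36, -0.35], [46.5, 0.39, -0.32], [50.5, 0.41, -0.29], [54.5, 0.43, -0.26], [58.5, 0.44, -0.23], [62.5, 0.46, -0.2], [66.5, 0.47, -0.17], [70.5, 0.48, -0.13], [74.5, 0.49, -0.1], [78.5, 0.5, -0.07], [82.5, 0.5, -0.03], [86.5, 0.5, 0.0], [90.5, 0.5, 0.04], [94.5, 0.5, 0.07], [98.5, 0.49, 0.11], [102.5, 0.48, 0.14]]
4.2 [0.4179 0.2423 0.1882] [ 20.7577   0.6542 -12.6712]
```

Emit:
{"api": "apply_moves", "payload": {
  "translation": [
    [0,0.13,0],
    [0,0.25,-0.43],
    [0,0.28,-0.41],
    [0,0.31,-0.39],
    [0,0.34,-0.37]
  ],
  "dr": [
    [0,0,0],
    [0,0,0],
    [0,0,0],
    [0,0,0],
    [0,0,0]
  ],
  "gripper": [-1,-1,-1,-1,-1]
}}

```text
clock: 4.62
ee_pos: [0.452, 0.2396, 0.2349]
orientation: [[0.069, 0.998, 0.002], [0.998, -0.069, 0.001], [0.001, 0.001, -1.0]]
force: [6.2, 3.6, -10.3]
finger_gap: 0.131
grasp_force: 20.0
```

Emit:
{"api": "apply_moves", "payload": {
  "translation": [
    [0,0.38,-0.35],
    [0,0.39,-0.32],
    [0,0.41,-0.29],
    [0,0.43,-0.26],
    [0,0.44,-0.23]
  ],
  "dr": [
    [0,0,0],
    [0,0,0],
    [0,0,0],
    [0,0,0],
    [0,0,0]
  ],
  "gripper": [-1,-1,-1,-1,-1]
}}

```text
clock: 5.03
ee_pos: [0.5117, 0.2354, 0.2788]
orientation: [[0.069, 0.998, -0.002], [0.998, -0.069, 0.001], [0.001, -0.002, -1.0]]
force: [-3.3, 1.0, 2.1]
finger_gap: 0.131
grasp_force: 20.0
```

Emit:
{"api": "apply_moves", "payload": {
  "translation": [
    [0,0.46,-0.2],
    [0,0.47,-0.17],
    [0,0.48,-0.13],
    [0,0.49,-0.1],
    [0,0,0]
  ],
  "dr": [
    [0,0,0],
    [0,0,0],
    [0,0,0],
    [0,0,0],
    [0,0,0]
  ],
  "gripper": [-1,-1,-1,-1,-1]
}}

```text
clock: 5.45
ee_pos: [0.5713, 0.2309, 0.2969]
orientation: [[0.071, 0.997, 0.002], [0.998, -0.071, 0.001], [0.001, 0.002, -1.0]]
force: [-1.6, 0.1, 7.1]
finger_gap: 0.132
grasp_force: 20.0
```

Emit:
{"api": "apply_moves", "payload": {
  "translation": [
    [0,0.5,-0.07],
    [0,0.5,-0.03],
    [0,0.4,0.0],
    [0,0.3,0.02],
    [0,0.3,0.03]
  ],
  "dr": [
    [0,0,0],
    [0,0,0],
    [0,0,0],
    [0,0,0],
    [0,0,0]
  ],
  "gripper": [-1,-1,-1,-1,-1]
}}

```text
clock: 5.87
ee_pos: [0.6292, 0.2268, 0.2973]
orientation: [[0.07, 0.998, -0.0], [0.998, -0.07, 0.0], [0.0, -0.0, -1.0]]
force: [0.1, -1.3, 2.1]
finger_gap: 0.129
grasp_force: 20.0
```

Emit:
{"api": "apply_moves", "payload": {
  "translation": [
    [0,0.25,0.03],
    [0,0.25,0.04],
    [0,0.2,0.04],
    [0,0.15,0.03],
    [0,0,0]
  ],
  "dr": [
    [0,0,0],
    [0,0,0],
    [0,0,0],
    [0,0,0],
    [0,0,0]
  ],
  "gripper": [-1,-1,-1,-1,-1]
}}

```text
clock: 6.28
ee_pos: [0.6554, 0.2249, 0.2921]
orientation: [[0.07, 0.998, -0.0], [0.998, -0.07, -0.0], [-0.0, 0.0, -1.0]]
force: [0.3, -1.6, -0.9]
finger_gap: 0.129
grasp_force: 20.0
```

Emit:
{"api": "apply_moves", "payload": {
  "translation": [
    [0,0.1,0.03],
    [0,0.1,0.03],
    [0,0.08,0.03],
    [0,0.08,0.02],
    [0,0,0]
  ],
  "dr": [
    [0,0,0],
    [0,0,0],
    [0,0,0],
    [0,0,0],
    [0,0,0]
  ],
  "gripper": [-1,-1,-1,-1,-1]
}}

```text
clock: 6.7
ee_pos: [0.6641, 0.2243, 0.2898]
orientation: [[0.069, 0.998, -0.003], [0.998, -0.069, -0.0], [-0.0, -0.003, -1.0]]
force: [-7.9, -2.5, 5.0]
finger_gap: 0.127
grasp_force: 20.0
```

Emit:
{"api": "apply_moves", "payload": {
  "translation": [
    [0,0,0],
    [0,0,0],
    [0,0,0],
    [0,0,-0.4],
    [0,0,-0.9]
  ],
  "dr": [
    [0,0,0],
    [0,0,0],
    [0,0,0],
    [0,0,0],
    [0,0,0]
  ],
  "gripper": [-0.3,-0.3,-0.3,-0.3,-0.3]
}}

```text
clock: 7.12
ee_pos: [0.6641, 0.2244, 0.3258]
orientation: [[0.069, 0.998, -0.005], [0.998, -0.069, -0.002], [-0.002, -0.005, -1.0]]
force: [0.1, -0.4, -0.0]
finger_gap: 0.352
grasp_force: 0.0
```

Emit:
{"api": "apply_moves", "payload": {
  "translation": [
    [0,0,-0.9],
    [0,0,-0.9],
    [0,0,0],
    [0,0,0],
    [0,0,0]
  ],
  "dr": [
    [0,0,0],
    [0,0,0],
    [0,0,0],
    [0,0,0],
    [0,0,0]
  ],
  "gripper": [-0.3,-0.3,-0.3,-0.3,-0.3]
}}

```text
clock: 7.53
ee_pos: [0.6653, 0.2244, 0.3824]
orientation: [[0.07, 0.998, 0.0], [0.998, -0.07, 0.0], [0.0, 0.0, -1.0]]
force: [0.1, 0.4, -0.9]
finger_gap: 0.352
grasp_force: 0.0
```

```bash
python3 - <<'E'
from h import *
o=get_obs();print(o['ee_pos'],o['force'],o['joint_pos'])
plan([([.46,.235,.36],Rdown(86))],.4)
t=calibration('top');cv2.imwrite('pics/t2.png',get_image('top'))
for q in('trap_center','trap_mouth','mirror_mount','lid_handle','case_hinge'):
  r=tip_of('top',q);print(q,[(a['at'],a['confidence'],at_z(t,a['at'],{'mirror_mount':.015,'lid_handle':.302}.get(q,.095))) for a in r[:2]])
E
```

```text
[0.6653 0.2244 0.3824] [ 0.1407  0.4265 -0.9201] [-36.9372  28.7237  24.7935  66.4212 -11.6503  87.1806 -18.2927]
[[-0.01, -0.4, 0.04], [0.03, -0.4, 0.04], [0.07, -0.4, 0.04], [0.1, -0.39, 0.04], [0.14, -0.38, 0.05]] [[0.0, 0.0, -0.88], [0.0, 0.0, -0.88], [0.0, 0.0, -0.88], [0.0, 0.0, -0.88], [0.0, 0.0, -0.88]] [0.4, 0.4, 0.4, 0.4, 0.4]
[[0.17, -0.36, 0.04], [0.21, -0.35, 0.05], [0.24, -0.33, 0.04], [0.27, -0.3, 0.05], [0.29, -0.28, 0.04]] [[0.0, 0.0, -0.88], [0.0, 0.0, -0.88], [0.0, 0.0, -0.88], [0.0, 0.0, -0.88], [0.0, 0.0, -0.88]] [0.4, 0.4, 0.4, 0.4, 0.4]
[[0.32, -0.25, 0.05], [0.34, -0.22, 0.04], [0.36, -0.19, 0.05], [0.37, -0.15, 0.04], [0.38, -0.12, 0.05]] [[0.0, 0.0, -0.89], [0.0, 0.0, -0.88], [0.0, 0.0, -0.89], [0.0, 0.0, -0.88], [0.0, 0.0, -0.89]] [0.4, 0.4, 0.4, 0.4, 0.4]
[[0.39, -0.08, 0.04], [0.4, -0.05, 0.05]] [[0.0, 0.0, -0.88], [0.0, 0.0, -0.89]] [0.4, 0.4]
trap_center [([176.9, 247.6], 0.54, array([0.5174, 0.2953, 0.095 ]))]
trap_mouth [([179.0, 231.9], 0.41, array([0.5637, 0.2888, 0.095 ]))]
mirror_mount [([219.9, 247.6], 0.93, array([0.515 , 0.1775, 0.015 ]))]
lid_handle [([186.1, 187.1], 0.58, array([0.6693, 0.2273, 0.302 ]))]
case_hinge [([198.3, 214.3], 0.96, array([0.6148, 0.231 , 0.095 ]))]
```

Emit:
{"api": "apply_moves", "payload": {
  "translation": [
    [-0.01,-0.4,0.04],
    [0.03,-0.4,0.04],
    [0.07,-0.4,0.04],
    [0.1,-0.39,0.04],
    [0.14,-0.38,0.05]
  ],
  "dr": [
    [0,0,-0.88],
    [0,0,-0.88],
    [0,0,-0.88],
    [0,0,-0.88],
    [0,0,-0.88]
  ],
  "gripper": [0.4,0.4,0.4,0.4,0.4]
}}

```text
clock: 8.25
ee_pos: [0.6044, 0.2274, 0.3758]
orientation: [[-0.385, 0.923, -0.0], [0.923, 0.385, -0.0], [-0.0, -0.0, -1.0]]
force: [1.3, 0.0, -0.6]
finger_gap: 0.683
grasp_force: 0.0
```

Emit:
{"api": "apply_moves", "payload": {
  "translation": [
    [0.17,-0.36,0.04],
    [0.21,-0.35,0.05],
    [0.24,-0.33,0.04],
    [0.27,-0.3,0.05],
    [0.29,-0.28,0.04]
  ],
  "dr": [
    [0,0,-0.88],
    [0,0,-0.88],
    [0,0,-0.88],
    [0,0,-0.88],
    [0,0,-0.88]
  ],
  "gripper": [0.4,0.4,0.4,0.4,0.4]
}}

```text
clock: 8.67
ee_pos: [0.5438, 0.2306, 0.3692]
orientation: [[-0.756, 0.655, -0.0], [0.655, 0.756, -0.0], [0.0, -0.0, -1.0]]
force: [0.9, -0.6, 0.2]
finger_gap: 0.702
grasp_force: 0.0
```

Emit:
{"api": "apply_moves", "payload": {
  "translation": [
    [0.32,-0.25,0.05],
    [0.34,-0.22,0.04],
    [0.36,-0.19,0.05],
    [0.37,-0.15,0.04],
    [0.38,-0.12,0.05]
  ],
  "dr": [
    [0,0,-0.89],
    [0,0,-0.88],
    [0,0,-0.89],
    [0,0,-0.88],
    [0,0,-0.89]
  ],
  "gripper": [0.4,0.4,0.4,0.4,0.4]
}}

```text
clock: 9.08
ee_pos: [0.4834, 0.2337, 0.3624]
orientation: [[-0.969, 0.248, -0.0], [0.248, 0.969, -0.0], [0.0, -0.0, -1.0]]
force: [-0.6, 0.1, -0.5]
finger_gap: 0.697
grasp_force: 0.0
```

Emit:
{"api": "apply_moves", "payload": {
  "translation": [
    [0.39,-0.08,0.04],
    [0.4,-0.05,0.05],
    [0,0,0]
  ],
  "dr": [
    [0,0,-0.88],
    [0,0,-0.89],
    [0,0,0]
  ],
  "gripper": [0.4,0.4,0.4]
}}

```text
clock: 9.33
ee_pos: [0.4583, 0.2351, 0.3599]
orientation: [[-0.998, 0.064, -0.001], [0.064, 0.998, 0.0], [0.001, 0.0, -1.0]]
force: [0.9, 0.1, -0.0]
finger_gap: 0.703
grasp_force: 0.0
```

```bash
python3 - <<'E'
from h import *
o=get_obs();print(o['ee_pos'],o['force'],o['joint_pos'])
plan([([.500,.293,.23],Rdown(86))],.4)
E
```

```text
[0.4583 0.2351 0.3599] [ 0.8506  0.1386 -0.0073] [-38.666    7.5163   6.9898  95.6032  -0.9799  76.9674  54.8168]
[[-0.21, 0.34, 0.72], [-0.21, 0.33, 0.72], [-0.21, 0.34, 0.72], [-0.21, 0.34, 0.72], [-0.21, 0.33, 0.73]] [[0.0, 0.0, 0.01], [0.0, 0.0, 0.01], [0.0, 0.0, 0.01], [0.0, 0.0, 0.01], [0.0, 0.0, 0.01]] [0.4, 0.4, 0.4, 0.4, 0.4]
[[-0.21, 0.34, 0.72]] [[0.0, -0.01, 0.01]] [0.4]
```

Emit:
{"api": "apply_moves", "payload": {
  "translation": [
    [-0.25,0.4,0.86],
    [-0.25,0.4,0.86],
    [-0.25,0.4,0.87],
    [-0.25,0.4,0.87],
    [-0.26,0.4,0.87]
  ],
  "dr": [
    [0,0,0.01],
    [0,0,0.01],
    [0,0,0.01],
    [0,0,0.01],
    [0,0,0.01]
  ],
  "gripper": [0.4,0.4,0.4,0.4,0.4]
}}

```text
clock: 9.75
ee_pos: [0.5031, 0.2923, 0.2288]
orientation: [[-0.997, 0.079, 0.001], [0.079, 0.997, 0.0], [-0.001, 0.0, -1.0]]
force: [0.3, 0.5, -0.4]
finger_gap: 0.699
grasp_force: 0.0
```

Emit:
{"api": "apply_moves", "payload": {
  "translation": [
    [0,0,0],
    [0,0,0]
  ],
  "dr": [
    [0,0,0],
    [0,0,0]
  ],
  "gripper": [0.4,0.4]
}}

```text
clock: 9.92
ee_pos: [0.5019, 0.2916, 0.2285]
orientation: [[-0.997, 0.077, -0.003], [0.077, 0.997, -0.002], [0.003, -0.003, -1.0]]
force: [0.5, -0.1, 0.0]
finger_gap: 0.697
grasp_force: 0.0
```

```bash
python3 - <<'E'
from h import *
o=get_obs();c=calibration('wrist');im=get_image('wrist');cv2.imwrite('pics/w2.png',im)
print(o['clock'],o['ee_pos'],o['finger_gap'])
for q in('trap_center','trap_mouth','mirror_mount'):
  r=tip_of('wrist',q);print(q,[(a['at'],a['confidence'],at_z(c,a['at'],.095)) for a in r[:2]])
# predicted head top corners
a=np.radians(-4);ux=np.array([np.cos(a),np.sin(a),0]);uy=np.array([-np.sin(a),np.cos(a),0])
C=np.array([.5247,.2918,.12]);print(proj(c,[C+sx*ux*.03+sy*uy*.022 for sx,sy in((-1,-1),(-1,1),(1,1),(1,-1))]))
E
```

```text
9.9167 [0.5019 0.2916 0.2285] 0.6971435663429595
trap_center [([288.1, 234.3], 0.94, array([0.5292, 0.2921, 0.095 ]))]
trap_mouth [([175.6, 203.9], 0.64, array([0.4958, 0.2021, 0.095 ]))]
mirror_mount [([173.0, 201.9], 0.86, array([0.494 , 0.2002, 0.095 ]))]
[[257.722  201.589 ]
 [316.6136 201.1463]
 [315.5308 275.0129]
 [259.8508 275.3699]]
```

View pics/w2.png

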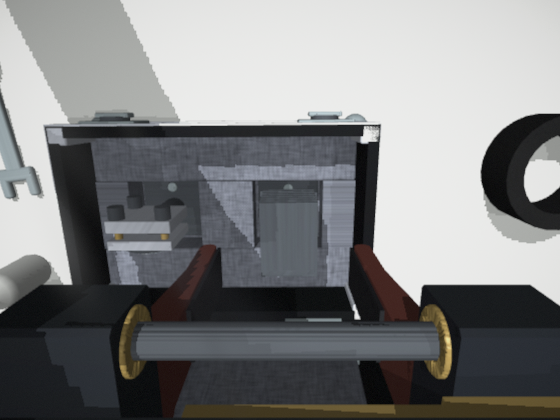

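The trap head spans columns 260–319 and rows 200–276 in the wrist view. That matches my prediction to about 1.5 mm, so I'll go down on it.

```bash
python3 - <<'E'
from h import *
plan([([.525,.293,.15],Rdown(86)),([.525,.293,.086],Rdown(86))],.4,step=.6)
E
```

```text
[[-0.15, 0.02, 0.55], [-0.14, 0.02, 0.55], [-0.15, 0.02, 0.54], [-0.14, 0.02, 0.55], [-0.15, 0.02, 0.54]] [[0.0, 0.0, -0.01], [0.0, 0.01, -0.01], [0.01, 0.0, -0.01], [0.0, 0.01, -0.02], [0.01, 0.0, -0.01]] [0.4, 0.4, 0.4, 0.4, 0.4]
[[0.0, 0.0, 0.53], [0.0, 0.0, 0.54], [0.0, 0.0, 0.53], [0.0, 0.0, 0.54]] [[0.0, 0.0, 0.0], [0.0, 0.0, 0.0], [0.0, 0.0, 0.0], [0.0, 0.0, 0.0]] [0.4, 0.4, 0.4, 0.4]
```

Emit:
{"api": "apply_moves", "payload": {
  "translation": [
    [-0.15,0.02,0.55],
    [-0.14,0.02,0.55],
    [-0.15,0.02,0.54],
    [-0.14,0.02,0.55],
    [-0.15,0.02,0.54]
  ],
  "dr": [
    [0,0,-0.01],
    [0,0,-0.01],
    [0,0,-0.01],
    [0,0,-0.02],
    [0,0,-0.01]
  ],
  "gripper": [0.4,0.4,0.4,0.4,0.4]
}}

```text
clock: 10.53
ee_pos: [0.525, 0.2934, 0.1493]
orientation: [[-0.998, 0.069, 0.002], [0.069, 0.998, 0.002], [-0.002, 0.002, -1.0]]
force: [-0.2, -0.4, -0.8]
finger_gap: 0.699
grasp_force: 0.0
```

Emit:
{"api": "apply_moves", "payload": {
  "translation": [
    [0,0,0.53],
    [0,0,0.54],
    [0,0,0.53],
    [0,0,0.54],
    [0,0,0]
  ],
  "dr": [
    [0,0,0],
    [0,0,0],
    [0,0,0],
    [0,0,0],
    [0,0,0]
  ],
  "gripper": [0.4,0.4,0.4,0.4,0.4]
}}

```text
clock: 10.95
ee_pos: [0.5233, 0.2925, 0.0827]
orientation: [[-0.998, 0.069, -0.002], [0.069, 0.998, -0.001], [0.002, -0.001, -1.0]]
force: [-0.7, -0.7, -0.1]
finger_gap: 0.699
grasp_force: 0.0
```

Emit:
{"api": "apply_moves", "payload": {
  "translation": [
    [0,0,0],
    [0,0,0],
    [0,0,0],
    [0,0,0],
    [0,0,0]
  ],
  "dr": [
    [0,0,0],
    [0,0,0],
    [0,0,0],
    [0,0,0],
    [0,0,0]
  ],
  "gripper": [0,-0.1,-0.2,-0.3,-0.4],
  "grip_force": 25
}}

```text
clock: 11.37
ee_pos: [0.525, 0.2934, 0.0856]
orientation: [[-0.998, 0.069, 0.002], [0.069, 0.998, 0.001], [-0.002, 0.001, -1.0]]
force: [-1.3, -1.6, 7.7]
finger_gap: 0.504
grasp_force: 25.0
```

Emit:
{"api": "apply_moves", "payload": {
  "translation": [
    [0,0,-0.2],
    [0,0,-0.4],
    [0,0,-0.5],
    [0,0,-0.6],
    [0,0,-0.6]
  ],
  "dr": [
    [0,0,0],
    [0,0,0],
    [0,0,0],
    [0,0,0],
    [0,0,0]
  ],
  "gripper": [-0.4,-0.4,-0.4,-0.4,-0.4]
}}

```text
clock: 11.78
ee_pos: [0.5237, 0.2933, 0.1542]
orientation: [[-0.998, 0.069, -0.001], [0.069, 0.998, -0.0], [0.001, -0.0, -1.0]]
force: [0.2, 0.4, -4.2]
finger_gap: 0.499
grasp_force: 25.0
```

Emit:
{"api": "apply_moves", "payload": {
  "translation": [
    [0,0,-0.6],
    [0,0,-0.6],
    [0,0,-0.6],
    [0,0,-0.4],
    [0,0,0]
  ],
  "dr": [
    [0,0,0],
    [0,0,0],
    [0,0,0],
    [0,0,0],
    [0,0,0]
  ],
  "gripper": [-0.4,-0.4,-0.4,-0.4,-0.4]
}}

```text
clock: 12.2
ee_pos: [0.5253, 0.2941, 0.2223]
orientation: [[-0.998, 0.069, 0.004], [0.069, 0.998, 0.003], [-0.004, 0.003, -1.0]]
force: [0.9, 0.5, -2.9]
finger_gap: 0.501
grasp_force: 25.0
```

```bash
python3 - <<'E'
from h import *
o=get_obs();print(o['clock'],o['ee_pos'],o['force'],o['finger_gap'],o['joint_pos'])
plan([([.46,.20,.225],Rdown(86)),([.43,-.2,.225],Rdown(86.3))],-.4,step=.85)
E
```

```text
12.2 [0.5253 0.2941 0.2223] [ 0.9045  0.4942 -2.9371] 0.5011480846622008 [-38.6132  21.4775   6.3363  96.016   -2.6312  62.3745  54.561 ]
[[0.39, -0.66, -0.02], [0.39, -0.65, -0.02], [0.39, -0.66, -0.02], [0.39, -0.65, -0.02], [0.39, -0.66, -0.02]] [[0.01, 0.01, 0.0], [0.0, 0.01, 0.0], [0.01, 0.01, 0.0], [0.0, 0.0, 0.01], [0.01, 0.01, 0.0]] [-0.4, -0.4, -0.4, -0.4, -0.4]
[[0.0, -0.84, 0.0], [0.0, -0.84, 0.0], [0.01, -0.83, 0.0], [0.0, -0.84, 0.0], [0.01, -0.83, 0.0]] [[0.0, 0.0, 0.0], [0.0, 0.0, 0.0], [0.0, 0.0, 0.0], [0.0, 0.0, 0.0], [0.0, 0.0, 0.0]] [-0.4, -0.4, -0.4, -0.4, -0.4]
[[0.0, -0.84, 0.0], [0.01, -0.83, 0.0], [0.0, -0.84, 0.0], [0.01, -0.83, 0.0], [0.01, -0.84, 0.0]] [[0.0, 0.0, 0.0], [0.0, 0.0, 0.0], [0.0, 0.0, -0.01], [0.0, 0.0, 0.0], [0.0, 0.0, -0.01]] [-0.4, -0.4, -0.4, -0.4, -0.4]
[[0.01, -0.83, 0.0], [0.0, -0.84, 0.0], [0.01, -0.83, 0.0], [0.01, -0.84, 0.0], [0.01, -0.83, 0.0]] [[0.0, 0.0, 0.0], [0.0, 0.0, -0.01], [0.0, 0.0, 0.0], [0.0, 0.0, -0.01], [0.0, 0.0, 0.0]] [-0.4, -0.4, -0.4, -0.4, -0.4]
[[0.0, -0.84, 0.0]] [[0.0, 0.0, -0.01]] [-0.4]
```

Emit:
{"api": "apply_moves", "payload": {
  "translation": [
    [0.39,-0.66,-0.02],
    [0.39,-0.65,-0.02],
    [0.39,-0.66,-0.02],
    [0.39,-0.65,-0.02],
    [0.39,-0.66,-0.02]
  ],
  "dr": [
    [0,0,0],
    [0,0,0],
    [0,0,0],
    [0,0,0],
    [0,0,0]
  ],
  "gripper": [-0.4,-0.4,-0.4,-0.4,-0.4]
}}

```text
clock: 12.62
ee_pos: [0.4577, 0.1982, 0.221]
orientation: [[-0.998, 0.068, -0.001], [0.068, 0.998, -0.001], [0.001, -0.001, -1.0]]
force: [1.3, -0.3, -3.1]
finger_gap: 0.505
grasp_force: 25.0
```

Emit:
{"api": "apply_moves", "payload": {
  "translation": [
    [0,-0.84,0],
    [0,-0.84,0],
    [0.01,-0.83,0],
    [0,-0.84,0],
    [0.01,-0.83,0]
  ],
  "dr": [
    [0,0,0],
    [0,0,0],
    [0,0,0],
    [0,0,0],
    [0,0,0]
  ],
  "gripper": [-0.4,-0.4,-0.4,-0.4,-0.4]
}}

```text
clock: 13.03
ee_pos: [0.449, 0.0729, 0.2213]
orientation: [[-0.998, 0.068, -0.001], [0.068, 0.998, -0.0], [0.001, -0.0, -1.0]]
force: [0.6, -0.5, -3.5]
finger_gap: 0.501
grasp_force: 25.0
```

Emit:
{"api": "apply_moves", "payload": {
  "translation": [
    [0,-0.84,0],
    [0,-0.84,0],
    [0.01,-0.83,0],
    [0,-0.84,0],
    [0.01,-0.83,0]
  ],
  "dr": [
    [0,0,0],
    [0,0,0],
    [0,0,0],
    [0,0,0],
    [0,0,0]
  ],
  "gripper": [-0.4,-0.4,-0.4,-0.4,-0.4]
}}

```text
clock: 13.45
ee_pos: [0.4398, -0.0521, 0.2214]
orientation: [[-0.998, 0.069, -0.001], [0.069, 0.998, 0.0], [0.001, 0.0, -1.0]]
force: [0.7, 0.5, -3.8]
finger_gap: 0.496
grasp_force: 25.0
```

Emit:
{"api": "apply_moves", "payload": {
  "translation": [
    [0,-0.84,0],
    [0,-0.84,0],
    [0.01,-0.83,0],
    [0,-0.84,0],
    [0,0,0]
  ],
  "dr": [
    [0,0,0],
    [0,0,0],
    [0,0,0],
    [0,0,0],
    [0,0,0]
  ],
  "gripper": [-0.4,-0.4,-0.4,-0.4,-0.4]
}}

```text
clock: 13.87
ee_pos: [0.4321, -0.156, 0.2216]
orientation: [[-0.997, 0.074, -0.0], [0.074, 0.997, -0.002], [0.0, -0.002, -1.0]]
force: [0.5, 0.6, -4.1]
finger_gap: 0.496
grasp_force: 25.0
```

```bash
python3 - <<'E'
from h import *
o=get_obs();c=calibration('wrist');im=get_image('wrist');cv2.imwrite('pics/w3.png',im)
print(o['clock'],o['ee_pos'],o['orientation'],o['joint_pos'],o['force'])
cc=-c['R'].T@c['t'];print('cam',cc)
for q in('aperture','trap_center','trap_mouth'):
  r=tip_of('wrist',q);print(q,[(a['at'],a['confidence'],at_z(c,a['at'],.08)) for a in r[:2]])
print(proj(c,[[.607,-.213,.08],[.586,-.212,.115]]))
get_image('top');t=calibration('top')
for q in('trap_center','aperture'):
  r=tip_of('top',q);print(q,[(a['at'],a['confidence'],at_z(t,a['at'],.08)) for a in r[:2]])
E
```

```text
13.8667 [ 0.4321 -0.156   0.2216] [[-0.9972  0.0741 -0.0005]
 [ 0.0741  0.9972 -0.0021]
 [ 0.0003 -0.0021 -1.    ]] [ -7.7778   7.524   23.894  115.388   -3.4486  57.7671 103.5231] [ 0.4531  0.6265 -4.108 ]
cam [ 0.361  -0.1497  0.3766]
aperture [([238.8, 379.8], 0.78, array([ 0.6074, -0.2141,  0.08  ]))]
trap_center [([284.0, 285.5], 0.84, array([ 0.5105, -0.1627,  0.08  ]))]
trap_mouth []
[[239.8693 379.3585]
 [233.4123 387.6574]]
trap_center []
aperture [([347.5, 212.4], 0.62, array([ 0.6116, -0.2142,  0.08  ]))]
```

View pics/w3.png

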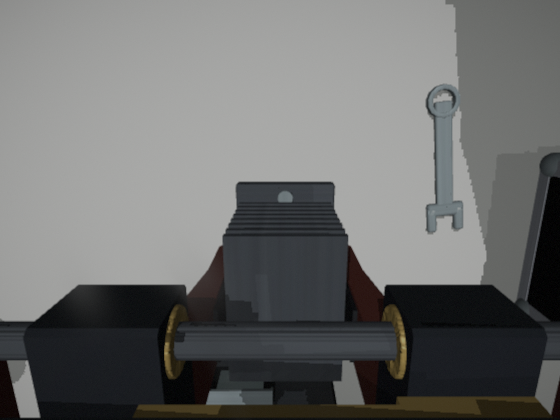

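```bash
python3 - <<'E'
from h import *
plan([([.4972,-.2066,.16],Rdown(86.3)),([.4972,-.2066,.085],Rdown(86.3))],-.4,step=.6)
E
```

```text
[[-0.37, -0.29, 0.34], [-0.37, -0.29, 0.34], [-0.38, -0.29, 0.34], [-0.37, -0.29, 0.35], [-0.38, -0.29, 0.34]] [[0.0, 0.0, 0.0], [0.0, 0.0, 0.0], [0.0, 0.0, -0.01], [0.0, 0.0, 0.0], [0.0, 0.0, -0.01]] [-0.4, -0.4, -0.4, -0.4, -0.4]
[[-0.37, -0.29, 0.35], [0.0, 0.0, 0.5], [0.0, 0.0, 0.5], [0.0, 0.0, 0.5], [0.0, 0.0, 0.5]] [[0.0, 0.0, 0.0], [0.0, 0.0, 0.0], [0.0, 0.0, 0.0], [0.0, 0.0, 0.0], [0.0, 0.0, 0.0]] [-0.4, -0.4, -0.4, -0.4, -0.4]
[[0.0, 0.0, 0.5]] [[0.0, 0.0, 0.0]] [-0.4]
```

Emit:
{"api": "apply_moves", "payload": {
  "translation": [
    [-0.37,-0.29,0.34],
    [-0.37,-0.29,0.34],
    [-0.38,-0.29,0.34],
    [-0.37,-0.29,0.35],
    [-0.38,-0.29,0.34]
  ],
  "dr": [
    [0,0,0],
    [0,0,0],
    [0,0,-0.01],
    [0,0,0],
    [0,0,-0.01]
  ],
  "gripper": [-0.4,-0.4,-0.4,-0.4,-0.4]
}}

```text
clock: 14.63
ee_pos: [0.4872, -0.1979, 0.17]
orientation: [[-0.998, 0.065, 0.0], [0.065, 0.998, 0.0], [0.0, 0.0, -1.0]]
force: [-0.4, 0.4, -2.9]
finger_gap: 0.497
grasp_force: 25.0
```

Emit:
{"api": "apply_moves", "payload": {
  "translation": [
    [-0.37,-0.29,0.35],
    [0,0,0.5],
    [0,0,0.5],
    [0,0,0.5],
    [0,0,0.5]
  ],
  "dr": [
    [0,0,0],
    [0,0,0],
    [0,0,0],
    [0,0,0],
    [0,0,0]
  ],
  "gripper": [-0.4,-0.4,-0.4,-0.4,-0.4]
}}

```text
clock: 15.05
ee_pos: [0.4973, -0.2069, 0.0992]
orientation: [[-0.998, 0.065, -0.0], [0.065, 0.998, 0.0], [0.0, 0.0, -1.0]]
force: [0.5, -0.1, -3.1]
finger_gap: 0.504
grasp_force: 25.0
```

Emit:
{"api": "apply_moves", "payload": {
  "translation": [
    [0,0,0.4],
    [0,0,0],
    [0,0,0]
  ],
  "dr": [
    [0,0,0],
    [0,0,0],
    [0,0,0]
  ],
  "gripper": [-0.4,-0.4,-0.4]
}}

```text
clock: 15.3
ee_pos: [0.4968, -0.2071, 0.0877]
orientation: [[-0.998, 0.066, -0.001], [0.066, 0.998, 0.001], [0.001, 0.0, -1.0]]
force: [-0.5, -0.2, -2.8]
finger_gap: 0.498
grasp_force: 25.0
```

```bash
python3 - <<'E'
from h import *
o=get_obs();print(o['clock'],o['ee_pos'],o['orientation'],o['force'])
im=get_image('top');s=get_image('scene')
a=cv2.resize(im[115:275,290:400],None,fx=3.7,fy=3.7,interpolation=cv2.INTER_CUBIC)
cv2.imwrite('pics/t3.png',np.clip(a.astype(float)*1.8,0,255).astype('uint8'))
c=calibration('wrist');get_image('wrist')
r=tip_of('wrist','aperture');print([(k['at'],k['confidence'],at_z(c,k['at'],.08)) for k in r[:2]])
for n in('top','scene'):
  for q in('trap_mouth','trap_center','aperture'):
    print(n,q,[(k['at'],k['confidence'],at_z(calibration(n),k['at'],.095 if 'trap' in q else .08)) for k in tip_of(n,q)[:1]])
E
```

```text
15.3 [ 0.4968 -0.2071  0.0877] [[-0.9979  0.0655 -0.0015]
 [ 0.0655  0.9979  0.0005]
 [ 0.0015  0.0004 -1.    ]] [-0.5291 -0.1922 -2.8378]
[]
top trap_mouth []
top trap_center [([103.5, 252.0], 0.22, array([0.5091, 0.5134, 0.095 ]))]
top aperture [([347.1, 211.6], 0.6, array([ 0.614 , -0.2131,  0.08  ]))]
scene trap_mouth [([205.3, 214.9], 0.67, array([ 0.5202, -0.2091,  0.095 ]))]
scene trap_center [([205.9, 212.5], 0.92, array([ 0.5103, -0.204 ,  0.095 ]))]
scene aperture []
```

View pics/t3.png

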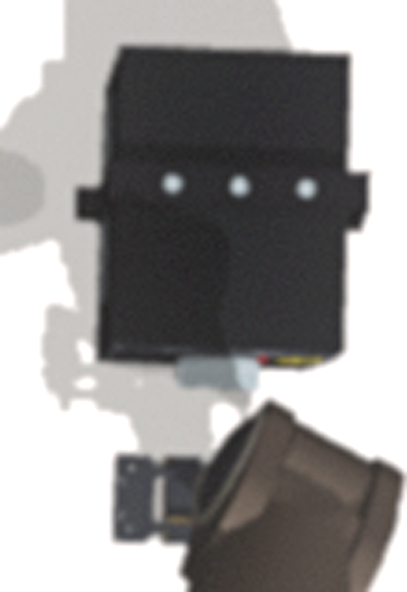

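The trap and gripper line up with the visor at (217,372) in the crop, with the window estimate unchanged. I'll lower it gently.

Emit:
{"api": "apply_moves", "payload": {
  "translation": [
    [0,0,0.12],
    [0,0,0.12],
    [0,0,0.1],
    [0,0,0.06],
    [0,0,0]
  ],
  "dr": [
    [0,0,0],
    [0,0,0],
    [0,0,0],
    [0,0,0],
    [0,0,0]
  ],
  "gripper": [-0.4,-0.4,-0.4,-0.4,-0.4]
}}

```text
clock: 16.22
ee_pos: [0.4966, -0.2076, 0.0755]
orientation: [[-0.998, 0.067, -0.001], [0.067, 0.998, 0.0], [0.001, 0.0, -1.0]]
force: [-0.1, -0.0, -3.3]
finger_gap: 0.498
grasp_force: 25.0
```

Emit:
{"api": "apply_moves", "payload": {
  "translation": [
    [0,0,0.05],
    [0,0,0.05],
    [0,0,0]
  ],
  "dr": [
    [0,0,0],
    [0,0,0],
    [0,0,0]
  ],
  "gripper": [-0.4,-0.4,-0.4]
}}

```text
clock: 16.47
ee_pos: [0.4969, -0.2077, 0.0729]
orientation: [[-0.998, 0.066, -0.0], [0.066, 0.998, 0.0], [0.0, 0.0, -1.0]]
force: [-0.4, 0.2, -3.6]
finger_gap: 0.495
grasp_force: 25.0
```

Emit:
{"api": "apply_moves", "payload": {
  "translation": [
    [0,0,0.04],
    [0,0,0.02],
    [0,0,0.02],
    [0,0,0]
  ],
  "dr": [
    [0,0,0],
    [0,0,0],
    [0,0,0],
    [0,0,0]
  ],
  "gripper": [-0.4,-0.4,-0.4,-0.4]
}}

```text
clock: 16.8
ee_pos: [0.497, -0.2078, 0.0707]
orientation: [[-0.998, 0.067, 0.0], [0.067, 0.998, 0.0], [-0.0, 0.0, -1.0]]
force: [-0.3, -0.4, -4.2]
finger_gap: 0.505
grasp_force: 25.0
```

Emit:
{"api": "apply_moves", "payload": {
  "translation": [
    [0,0,0.03],
    [0,0,0],
    [0,0,0]
  ],
  "dr": [
    [0,0,0],
    [0,0,0],
    [0,0,0]
  ],
  "gripper": [-0.4,-0.4,-0.4]
}}

```text
clock: 17.05
ee_pos: [0.497, -0.2078, 0.0706]
orientation: [[-0.998, 0.067, 0.0], [0.067, 0.998, 0.0], [-0.0, 0.0, -1.0]]
force: [-1.8, 0.7, 5.8]
finger_gap: 0.5
grasp_force: 25.0
```

Emit:
{"api": "apply_moves", "payload": {
  "translation": [
    [0,0,0],
    [0,0,0],
    [0,0,0],
    [0,0,0],
    [0,0,0]
  ],
  "dr": [
    [0,0,0],
    [0,0,0],
    [0,0,0],
    [0,0,0],
    [0,0,0]
  ],
  "gripper": [0.05,0.15,0.3,0.4,0.4]
}}

```text
clock: 17.47
ee_pos: [0.4971, -0.2078, 0.0698]
orientation: [[-0.998, 0.066, 0.0], [0.066, 0.998, -0.0], [-0.0, -0.0, -1.0]]
force: [0.7, -0.5, 0.7]
finger_gap: 0.696
grasp_force: 0.0
```

Emit:
{"api": "apply_moves", "payload": {
  "translation": [
    [0,0,-0.3],
    [0,0,-0.6],
    [0,0,-0.8],
    [0,0,-0.8],
    [0,0,-0.8]
  ],
  "dr": [
    [0,0,0],
    [0,0,0],
    [0,0,0],
    [0,0,0],
    [0,0,0]
  ],
  "gripper": [0.4,0.4,0.4,0.4,0.4]
}}

```text
clock: 17.88
ee_pos: [0.4967, -0.2079, 0.1704]
orientation: [[-0.998, 0.067, -0.0], [0.067, 0.998, -0.0], [0.0, -0.0, -1.0]]
force: [0.7, -0.1, -1.0]
finger_gap: 0.702
grasp_force: 0.0
```

Emit:
{"api": "apply_moves", "payload": {
  "translation": [
    [0.5,0.3,-0.8],
    [0.8,0.4,-0.5],
    [0.8,0.4,0],
    [0.8,0.4,0],
    [0.8,0.4,0]
  ],
  "dr": [
    [0,0,0],
    [0,0,0],
    [0,0,0],
    [0,0,0],
    [0,0,0]
  ],
  "gripper": [0.4,0.4,0.4,0.4,0.4]
}}

```text
clock: 18.3
ee_pos: [0.389, -0.1432, 0.2086]
orientation: [[-0.998, 0.067, 0.001], [0.067, 0.998, -0.0], [-0.001, 0.0, -1.0]]
force: [0.7, 0.7, 0.3]
finger_gap: 0.7
grasp_force: 0.0
```

Emit:
{"api": "apply_moves", "payload": {
  "translation": [
    [0,0.9,0],
    [0,0.9,0],
    [0,0.9,0],
    [0,0.9,0],
    [0,0,0]
  ],
  "dr": [
    [0,0,0],
    [0,0,0],
    [0,0,0],
    [0,0,0],
    [0,0,0]
  ],
  "gripper": [0.4,0.4,0.4,0.4,0.4]
}}

```text
clock: 18.72
ee_pos: [0.3975, -0.0315, 0.2085]
orientation: [[-0.998, 0.062, 0.001], [0.062, 0.998, 0.001], [-0.001, 0.001, -1.0]]
force: [0.3, 0.4, 0.6]
finger_gap: 0.701
grasp_force: 0.0
```

```bash
python3 - <<'E'
from h import *
o=get_obs();print(o['clock'],o['ee_pos'],o['force'])
ims={n:get_image(n) for n in('top','scene')}
for n in ims:
  for q in('trap_mouth','trap_center','aperture','mirror_mount','lid_handle','cleaner','can','wrench'):
    z={'trap_mouth':.08,'trap_center':.08,'aperture':.08,'lid_handle':.302}.get(q,0)
    print(n,q,[(np.round(k['at'],1),round(k['confidence'],2),at_z(calibration(n),k['at'],z)) for k in tip_of(n,q)[:1]])
a=cv2.resize(ims['top'][100:290,140:400],(547,400),interpolation=cv2.INTER_CUBIC);b=ims['scene'][120:320,160:400]
cv2.imwrite('pics/f_top.png',np.clip(a*1.7,0,255).astype('uint8'));cv2.imwrite('pics/f_sc.png',np.clip(cv2.resize(b,None,fx=3,fy=3)*1.6,0,255).astype('uint8'))
E
```

```text
18.7167 [ 0.3975 -0.0315  0.2085] [0.3375 0.3832 0.6476]
top trap_mouth [(array([348.6, 236.3]), 0.9, array([ 0.5401, -0.215 ,  0.08  ]))]
top trap_center [(array([346.1, 254.2]), 0.96, array([ 0.4871, -0.2057,  0.08  ]))]
top aperture [(array([348.4, 212. ]), 0.98, array([ 0.6127, -0.2169,  0.08  ]))]
top mirror_mount [(array([221.9, 247.6]), 0.56, array([0.515, 0.173, 0.   ]))]
top lid_handle [(array([188.1, 185.8]), 0.84, array([0.6726, 0.2222, 0.302 ]))]
top cleaner [(array([278.1, 226.9]), 0.7, array([ 0.5764, -0.0057,  0.    ]))]
top can [(array([274. , 162.2]), 0.62, array([0.7836, 0.0026, 0.    ]))]
top wrench [(array([276. , 274.6]), 0.45, array([0.4269, 0.0042, 0.    ]))]
scene trap_mouth [(array([203.2, 221. ]), 0.57, array([ 0.5267, -0.2195,  0.08  ]))]
scene trap_center [(array([209. , 217.2]), 0.59, array([ 0.5176, -0.1984,  0.08  ]))]
scene aperture []
scene mirror_mount [(array([ 91.3, 246.5]), 0.62, array([ 0.3991, -0.5398, -0.    ]))]
scene lid_handle [(array([364.6, 144.5]), 0.95, array([0.6685, 0.2247, 0.302 ]))]
scene cleaner [(array([278.7, 231.2]), 0.79, array([0.5877, 0.0017, 0.    ]))]
scene can [(array([304.6, 270.5]), 0.77, array([ 0.7699, -0.006 ,  0.    ]))]
scene wrench [(array([257.6, 204.1]), 0.6, array([ 0.4309, -0.002 ,  0.    ]))]
```

View pics/f_top.png

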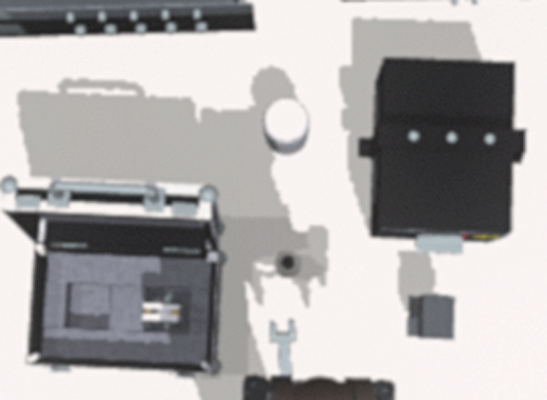

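View pics/f_sc.png

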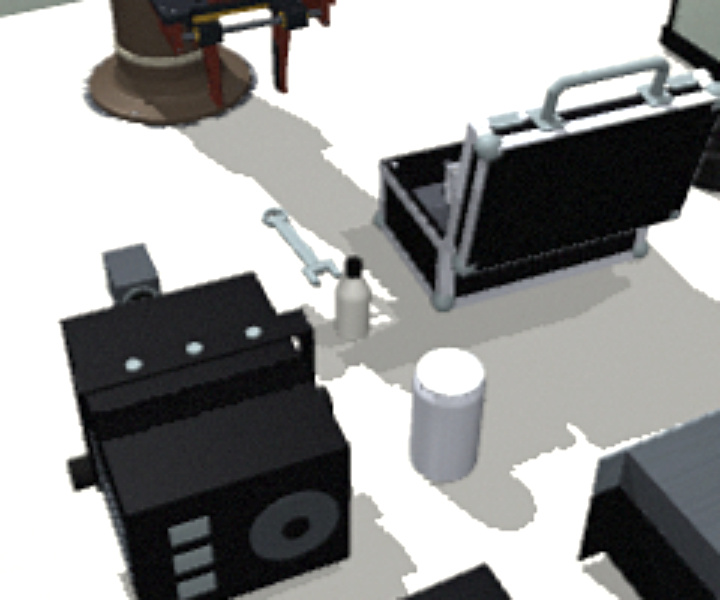

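```bash
python3 - <<'E'
from h import *
t=calibration('top');im=np.mean([get_image('top').astype(float) for _ in range(3)],0).mean(2)
r=np.radians(-3.75);ux=np.array([np.cos(r),np.sin(r),0]);uy=np.array([-np.sin(r),np.cos(r),0]);T=np.array([.497,-.2078,.105])
print('pred head top corners',proj(t,[T+a*.03*ux+b*.022*uy for a,b in((1,1),(1,-1),(-1,1),(-1,-1))]))
for row in(246,250,254): print(row,im[row,328:366].astype(int).tolist())
for row in(216,217,218,219): print(row,im[row,330:370].astype(int).tolist())
print('visor pred',proj(t,[[.586-.032*uy[0],-.2118-.032*uy[1],.115],[.586+.032*uy[0],-.2118+.032*uy[1],.115]]))
E
```

```text
pred head top corners [[340.7189 240.2842]
 [355.7761 240.9429]
 [340.0611 260.8679]
 [355.1709 261.5401]]
246 [144, 144, 144, 138, 121, 101, 71, 49, 46, 46, 43, 40, 45, 57, 63, 64, 63, 63, 64, 63, 63, 63, 64, 63, 62, 61, 64, 91, 128, 144, 145, 144, 145, 144, 144, 144, 144, 144]
250 [144, 144, 144, 145, 141, 120, 82, 54, 50, 51, 49, 44, 48, 59, 63, 64, 64, 63, 64, 64, 63, 64, 64, 64, 62, 62, 64, 90, 128, 144, 145, 144, 144, 144, 144, 144, 144, 144]
254 [144, 144, 145, 145, 136, 107, 76, 65, 65, 62, 53, 44, 48, 58, 63, 64, 63, 63, 64, 63, 63, 64, 64, 63, 62, 62, 69, 97, 131, 144, 145, 145, 144, 144, 144, 144, 144, 144]
216 [145, 145, 145, 145, 145, 145, 137, 119, 111, 110, 109, 109, 109, 108, 109, 109, 109, 109, 108, 109, 108, 109, 108, 108, 108, 108, 108, 108, 109, 117, 134, 143, 144, 144, 144, 144, 144, 144, 144, 142]
217 [144, 144, 144, 145, 145, 145, 139, 126, 117, 112, 110, 109, 109, 109, 110, 109, 109, 109, 109, 109, 108, 109, 109, 108, 108, 108, 108, 108, 108, 118, 135, 143, 145, 145, 145, 145, 145, 145, 145, 144]
218 [137, 137, 137, 137, 137, 137, 135, 129, 121, 115, 112, 110, 110, 111, 112, 112, 111, 110, 110, 110, 110, 110, 109, 109, 109, 109, 109, 108, 109, 118, 135, 144, 144, 144, 144, 144, 144, 144, 144, 144]
219 [119, 119, 118, 119, 118, 119, 119, 118, 116, 115, 113, 110, 109, 114, 120, 122, 120, 114, 111, 112, 113, 114, 115, 114, 111, 109, 111, 113, 113, 121, 135, 143, 144, 144, 144, 143, 144, 144, 144, 144]
visor pred [[359.7475 220.7265]
 [337.7641 219.781 ]]
```

The trap edges match the prediction to 0.3 px and sit within about 2 mm of the window's axis. The lid is open on its stop and everything else is where it was, so I'll hand it in.

```bash
python3 -c "
from plant import *
print(close_job())"
```

```text
the job is handed in; nothing more can be done
None
```

I handed the job in at about 19 s of the 72 s allowed: the lid rests open on its stop without having slammed. The beam trap stands on the table facing the projector's window, measured at about 80–85 mm away and within about 2 mm of centred. The last pictures showed nothing else visibly moved and the gripper clear of everything, but the hand-in gave no verdict.

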